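# Start the tube warmer

### The arm

A 6-joint arm with a two-finger parallel gripper is mounted at the origin on a cart in front of the work surface, level with it; the furniture and walls round the work are solid. World frame = base frame: x ahead of the robot, y to its left, z up, the work surface at z = 0. Lengths are in mm, angles in rad, forces in N, time in s.
With the tool pointing down it reaches from about 425 to 950 mm from the base axis. Payload 14.7 kg.
Tool frame: the origin (TCP) lies on the centre line of the jaws, within the pads' length; the fingertips stand 25 mm ahead of it and the grasp point (between the pads) lies 6 mm ahead of it (ctrl.tip_extent is the distance from the TCP to the fingertips, in mm); x points along the fingers, y is the direction in which the jaws open and shut, and the axes are right-handed (so a half turn about x gives the same grasp; the last joint's range is limited). The gripper opens to 85 mm and grips with 20 to 120 N. Pads are 22 mm wide; open, the fingers measure 114 mm over their backs; the gripper's body (76 mm by 85 mm) begins 54 mm behind the grasp point. The pads swing forward as they close: fully open they stand 13 mm farther back than shut.
Start: joints at [-1.196, 0.48, 1.596, -0, 1.065, -0.047], TCP at [266.127, -593.017, 256.297] pointing down, gripper open.
Joint ranges: [-2.75, 2.75], [-0.82, 2.05], [0.23, 2.67], [-1.56, 4.7], [0.09, 2.69], [-2.92, 2.92]. Speed limits (rad/s): [1.89, 1.89, 2.39, 3.01, 3.01, 3.01].

### API

Orientations are given as a rotation vector (axis times angle).
In Python, from rig import ctrl, capture gives the robot as it stands.
- The arm moves only by the shell command python3 -m handwheel 'ROWS' [OPENING]. ROWS is a JSON object of lists of equal length, an entry for each row: "offset": the shift along the tool's x, y, z in cm, a list of three; "delta_rot": the turn, a rotation vector about the tool's x, y, z in degrees, a list of three. In form: {"offset": [[tx, ty, tz], ...], "delta_rot": [[rx, ry, rz], ...]}. A call has 1 to 8 rows; each row is the pose to reach, as a shift and turn from the pose commanded when the call began, along the tool's axes at that moment; what a row does not reach only later rows make up. A row lasts 1/8 s, in which the tool goes at most 62.5 mm and 10.7 degrees, less where a joint would pass 70% of its speed; a pose out of reach is approached as far as the arm can. A call with a gripper value outside its range is refused whole. OPENING is the gripper's target within -1 to 1 (shut at 1, half-way at 0, fully open at -1), set as the call begins (- or left out, the last holds). The fingers move at their own pace and stop on an object; the grip force is fixed at half the most. Time passes only in rows, so rows that repeat a pose let the fingers close. It gives the time, the measured TCP pose, the force and the opening at its end, in the units of the state.
- ctrl.sense(): the state, without advancing time (a new reading comes with each control period).
- capture(name): name is "scene" or "top" or "wrist"; returns a dict with "img" (400x640x3 uint8, red, green, blue), "depth" (400x640 float32, mm along the optical axis (not along the pixel's ray), 0 where there is no reading), "camera_matrix" (3x3 intrinsics, pixels), "pose" (4x4, takes a point from camera to world coordinates); the wrist camera has in their place "mount" (4x4, takes a point from camera to tool coordinates, whose origin is the TCP and whose axes are the tool frame's). Camera axes: x right, y down, z forward; pixel columns grow to the right and rows downward; lengths in mm; the calibration is good to about 2 mm. The wrist camera is an equidistant fisheye: a pixel r from the principal point sees the ray r / f radians off the axis. A picture is of the moment at which its call begins: read the wrist's pose just before it.
- ctrl.close_job(): hands the job in, once; it reports no verdict.
The state is a dict: "t": time; "joint_pos": joint angles; "qd": joint speeds; "joint_efforts": joint torques, N m; "ee_pos": TCP position; "ee_rot": TCP orientation; "force": force on the tool from outside, world axes, zero at the start; "wrist_torque": the same for the moment, N m; "gripper_width": opening from 0.0 (shut) to 1.0 (fully open).
Only numpy, scipy, OpenCV 4.12 (cv2) and the standard library are available. Lean on these libraries where they do the work, as an engineer would, in place of code of your own. Each camera call takes 0.05 s, during which the arm holds its last target.

### The job

Start the tube warmer by working its controls in this order: tip the rocker switch on (push down its end nearest the tubes until it is fully over), press the square key fully down so that it stays in, then press the round key fully down for a moment and let it come up again. Only press: do not press the long bar key, pick nothing up, and leave the tubes and the things lying around where they are.

Things in the scene. Friction and masses are not known exactly. Their poses are not given: they have to be found in the camera images.
- warmer: white box fixed to the table, 170 (x) x 116 mm (y); origin under its centre, x away from the robot (yaw up to 0.35 rad either way). In front (x -85 to +39 mm) a flat control deck 50 mm high, behind it a 68 mm high aluminium block with four wells; tubes standing there reach 107 mm. Four black controls on 44 x 36 mm grey bezels (tops 55 mm high) on the deck: rocker, round, square and bar key
- deck (a point): middle of the control deck, 50 mm above the table, axes as the warmer's. The four controls are centred at x = +-29 mm, y = +-28 mm from it; which of them is at which place changes from run to run. Neighbours are 56 to 58 mm apart, so a closed gripper pointing down can press one alone
- rocker_far_end (a point): the place to push on the rocker: on its upper face, 14 mm from its pivot, on the half nearest the tubes (marked by a thin white line). The rocker is a black paddle 42 mm long (along the warmer's x), 24 mm wide, bent to a shallow V (each half 0.2 rad up), rocking about its middle. This point is about 74 mm above the table when off and 68 mm when on, when its half lies level
- rocker (a joint): angle of the rocker, rad: -0.18 = off (robot-side end down; starts between -0.18 and -0.14), +0.18 = fully on (tube-side end down). Friction holds it where it is left; 2 to 4 N on the far half moves it, and it stops firmly at +0.18
- square_key_top (a point): centre of the top of the square key, a black 21 x 21 mm key; 67 mm above the table when up, 62 mm when down. Site axes as the warmer's
- square_key (a joint): how far the square key is pressed, m: 0 = up (start), 0.005 = fully down, a firm stop. Needs about 3 N and stays wherever it is left (it does not spring back)
- round_key_top (a point): centre of the top of the round key, a black disc of 22 mm diameter; 67 mm above the table when up, 62 mm when down. Site axes as the warmer's
- round_key (a joint): how far the round key is pressed, m: 0 = up (start), 0.005 = fully down, a firm stop. A spring brings it up again; about 4 N holds it fully down
- bar_key_top (a point): centre of the top of the bar key, a narrow black key 10 mm (x) by 30 mm (y), 67 mm above the table; not to be pressed. Site axes as the warmer's
- bar_key (a joint): how far the bar key is pressed, m: 0 = up; sprung like the round key. To be left at 0
- tube_a4: bystander: a loose blood tube with a dark stopper, 17 mm wide and 79 mm long, standing upright in a well of the warmer; origin at its lower end, 28 mm above the table
- tube_a5: bystander: a loose blood tube with a dark stopper, 17 mm wide and 79 mm long, standing upright in a well of the warmer; origin at its lower end, 28 mm above the table
- tube_b1: bystander: a loose blood tube with a dark stopper, 17 mm wide and 79 mm long, standing upright in a well of the warmer; origin at its lower end, 28 mm above the table
- vial_1: bystander: loose white dropper vial, 19 mm wide and 56 mm tall, standing on the table between the two tube racks left of the warmer; origin under its centre
- pen_1: bystander: loose ball pen, 133 mm long and 11 mm high, lying on the table in front of the warmer; origin under its middle
- sachet_0: bystander: loose flat sachet, 52 x 52 x 4 mm, on the table beside the dropper vial; origin under its centre

How it is judged (in metres and radians):
On the way, in this order (a step that is already met when the one before it is completed fails the run):
1. the rocker is tipped on (value of joint rocker above 0.13 rad), for 0.1 s.
2. the square key is pressed in (value of joint square_key above 0.004 m), for 0.1 s.
3. the round key is pressed fully down (value of joint round_key above 0.004 m), for 0.1 s.
At the end, for the whole second after the job is handed in: the rocker stands on (over 0.13 rad of 0.18), the square key is in (over 4 of 5 mm), the round and bar keys are up (within 1 mm), the tubes still stand in their wells (within 12 mm) and the vial, pen and sachet are where they were (within 20 mm), the vial upright (within 0.3 rad) (value of joint rocker above 0.13 rad and value of joint square_key above 0.004 m and value of joint each of round_key, bar_key below 0.001 m and distance of each of tube_a4, tube_a5, tube_b1 from where it was at the start of the episode below 0.012 m and distance of each of vial_1, pen_1, sachet_0 from where it was at the start of the episode below 0.02 m and angle between vial_1's own z axis and vertical below 0.3 rad); the robot touches nothing.
It fails at once if the square key is pressed (over 2 mm) before the rocker is on (value of joint square_key above 0.002 m and value of joint rocker below 0.1 rad).
It fails at once if the round key is pressed (over 2 mm) before the rocker is on and the square key is in (value of joint round_key above 0.002 m and (value of joint rocker below 0.1 rad or value of joint square_key below 0.0035 m)).
It fails at once if the bar key is pressed (over 1.5 mm) (value of joint bar_key above 0.0015 m).
It fails at once if a tube is lifted or shifted by more than 12 mm (distance of any of tube_a4, tube_a5, tube_b1 from where it was at the start of the episode above 0.012 m).
It fails at once if the vial, the pen or the sachet is moved by more than 20 mm, or the vial tips by more than 0.3 rad (distance of any of vial_1, pen_1, sachet_0 from where it was at the start of the episode above 0.02 m or angle between vial_1's own z axis and vertical above 0.3 rad).
It also fails if it takes over 40 s, if anything falls off the work surface, if the arm or the gripper's body presses on something with over 40 N, if the wrist force passes 120 N, or if a joint passes its speed limit or range.

## Working session

There is one attempt and no reset: what is moved stays moved. The work goes in short steps, Python scripts to look and compute and a shell command to move; the robot and the scene stay as the last step left them, time stands still between calls to the robot, and variables do not carry over. Pictures are saved under pics/ and viewed, and the job is handed in when it is done.

```bash
ls; mkdir -p pics; python3 - <<'E'
from rig import ctrl, capture
import cv2, numpy as np
s=ctrl.sense(); print(s, ctrl.tip_extent)
for n in ["scene","top"]:
    c=capture(n); np.savez(f"{n}.npz",**c)
    cv2.imwrite(f"pics/{n}0.png",c["img"][:,:,::-1]); print(n,c["camera_matrix"],c["pose"])
E
```

```text
pics
{'t': 0.0, 'joint_pos': array([-1.19560387e+00,  4.80812216e-01,  1.59686681e+00, -1.85394088e-06,
        1.06516092e+00, -4.65891518e-02]), 'qd': array([-0.00111268,  0.00089283,  0.00074457,  0.00074347,  0.00072763,
       -0.00159026]), 'joint_efforts': array([-8.55691524e-04, -9.50652981e+01, -4.30172753e+01, -2.02186351e-05,
        1.23695447e-02, -2.35368810e-05]), 'ee_pos': array([ 265.97984668, -592.65146574,  255.6877651 ]), 'ee_rot': array([ 1.98895744,  0.42708086, -1.9893757 ]), 'force': array([ 0.16645362,  0.75384895, -0.38922446]), 'wrist_torque': array([0.0188806 , 0.01723258, 0.01826023]), 'gripper_width': 0.9990347535190005} 25.0
scene [[452.16083163   0.         315.65677059]
 [  0.         452.16083163 195.76144864]
 [  0.           0.           1.        ]] [[-8.35034088e-01 -3.72920251e-01  4.04534989e-01  2.07309951e+02]
 [-5.49865175e-01  5.40058980e-01 -6.37169199e-01  5.44356854e+02]
 [ 1.91405437e-02 -7.54497704e-01 -6.56023517e-01  6.47155982e+02]
 [ 0.00000000e+00  0.00000000e+00  0.00000000e+00  1.00000000e+00]]
top [[439.03214915   0.         308.70403272]
 [  0.         439.03214915 201.78524243]
 [  0.           0.           1.        ]] [[-1.00432907e-02 -9.97326056e-01  7.23869491e-02  4.85410643e+02]
 [-9.99837494e-01  8.93203545e-03 -1.56589950e-02 -1.09502807e+01]
 [ 1.49705609e-02 -7.25324536e-02 -9.97253692e-01  9.33402725e+02]
 [ 0.00000000e+00  0.00000000e+00  0.00000000e+00  1.00000000e+00]]
```

View pics/top0.png

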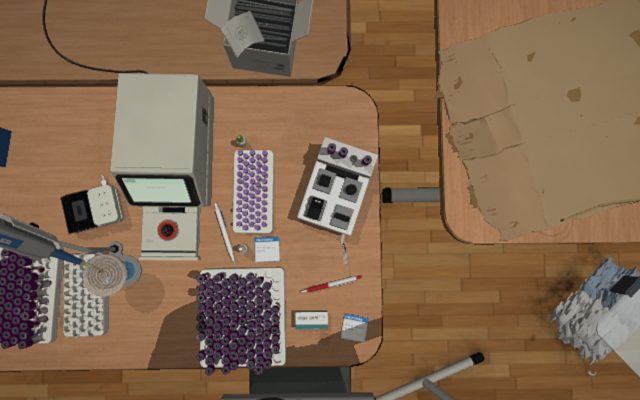

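View pics/scene0.png

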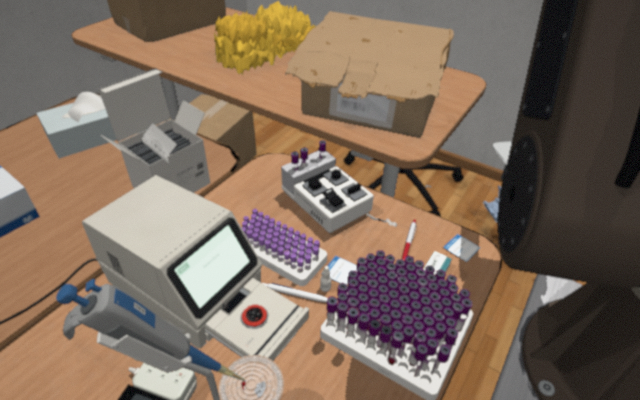

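The top view shows the warmer at about (335,187): tubes at its upper edge (y≈155) and four controls between (315,180) and (345,215). I'll enlarge both views.

```bash
python3 - <<'E'
import cv2, numpy as np
a=np.load("top.npz")["img"][130:245,280:390,::-1]
b=np.load("scene.npz")["img"][135:235,275:385,::-1]
cv2.imwrite("pics/topz.png",cv2.resize(a,None,fx=5,fy=5,interpolation=2)); cv2.imwrite("pics/scz.png",cv2.resize(b,None,fx=5,fy=5,interpolation=2))
E
```

```text
(no output)
```

View pics/topz.png

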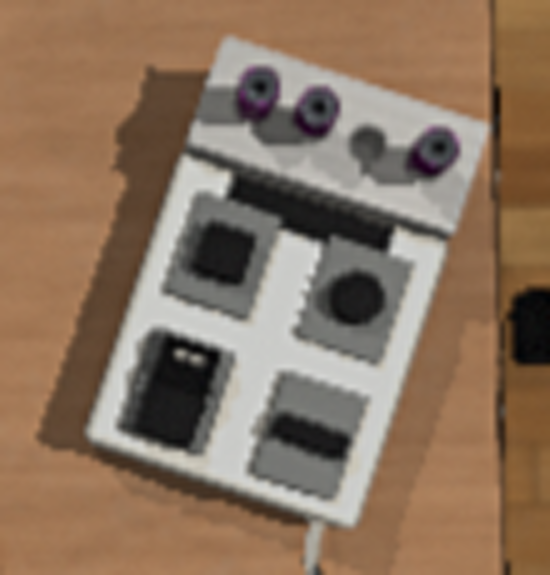

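View pics/scz.png

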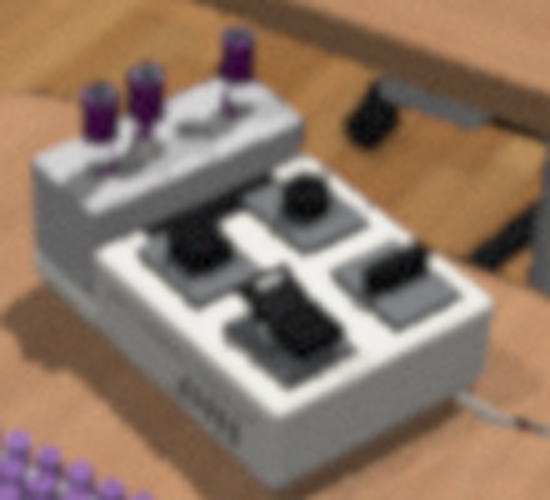

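Layout: square far-left (top zoom 222,250), round far-right (356,297), rocker near-left (175,390) with its white line on the tube side, and bar near-right (310,437). Next I'll measure the centres.

```bash
cat > h.py <<'E'
import numpy as np, cv2
def ray(c,u,v,z):
    K=c["camera_matrix"];P=c["pose"]
    d=P[:3,:3]@np.array([(u-K[0,2])/K[0,0],(v-K[1,2])/K[1,1],1]); o=P[:3,3]
    return o+d*(z-o[2])/d[2]
E
python3 - <<'E'
from h import *
for n,(x0,y0,x1,y1) in {"top":(295,160,368,240),"scene":(290,165,375,225)}.items():
    c=np.load(n+".npz"); g=cv2.cvtColor(c["img"],cv2.COLOR_RGB2GRAY)
    m=np.zeros_like(g); m[y0:y1,x0:x1]=(g[y0:y1,x0:x1]<50)*255
    k,l,s,ce=cv2.connectedComponentsWithStats(m,connectivity=4)
    for i in range(1,k):
        if s[i,4]>25:
            print(n,s[i],ce[i].round(1),"z67:",ray(c,*ce[i],66).round(1),"depth",np.median(c["depth"][l==i]),
             )
            v,u=np.nonzero(l==i); d=c["depth"][v,u];K=c["camera_matrix"]
            p=np.c_[(u-K[0,2])*d/K[0,0],(v-K[1,2])*d/K[1,1],d]@c["pose"][:3,:3].T+c["pose"][:3,3]
            print("   depth med",np.median(p,0).round(1), np.percentile(p[:,2],[5,50,95]).round(1))
E
```

```text
top [326 165  32  15 192] [341.4 172.2] z67: [606.8 -90.4  66. ] depth 889.8959
   depth med [608.9 -91.   51.4] [48.9 51.4 54.1]
top [318 175  13  12 113] [324.1 180.5] z67: [590.6 -55.5  66. ] depth 872.1317
   depth med [591.2 -55.3  67.1] [58.9 67.1 69.8]
top [346 185  11  10  87] [350.7 189.4] z67: [ 572.3 -108.3   66. ] depth 871.41565
   depth med [ 572.8 -108.5   67.4] [63.1 67.4 70.1]
top [306 197  18  23 239] [314.6 208.3] z67: [535.4 -36.2  66. ] depth 865.0841
   depth med [533.9 -34.9  69.7] [66.1 69.7 75.5]
top [334 213  16   9  73] [341.4 217. ] z67: [517.6 -89.   66. ] depth 867.6044
   depth med [517.6 -88.8  67.1] [55.5 67.1 69.4]
scene [332 171   9   9  59] [335.6 174.7] z67: [568.1 -99.1  66. ] depth 943.2402
   depth med [ 570.3 -102.4   63.6] [55.  63.6 66.3]
scene [306 172  20  18 148] [314.8 181.5] z67: [591.5 -56.1  66. ] depth 920.8491
   depth med [595.1 -56.2  60.9] [48.2 60.9 66.8]
scene [348 185  12   9  65] [353.6 189. ] z67: [514.6 -80.4  66. ] depth 911.42206
   depth med [516.8 -85.   62.2] [55.3 62.2 66.4]
scene [324 192  19  16 159] [333.5 199.2] z67: [531.6 -31.3  66. ] depth 878.96075
   depth med [531.2 -30.6  66.6] [59.8 66.6 69.7]
```

The centres agree with the given geometry: square–round is 55.9 mm (expected 56), round–bar is 58.0 mm (58), and the depth heights are about 67 mm. Yaw is about -0.336. Now I'll work out the travel in tool axes.

```bash
cat >> h.py <<'E'
from scipy.spatial.transform import Rotation as R
yaw=-0.336; ex=np.array([np.cos(yaw),np.sin(yaw),0]); ey=np.array([-ex[1],ex[0],0])
SQ=np.array([590.6,-55.5,67.]); RD=np.array([572.3,-108.3,67.]); RK=np.array([535.7,-36.2,74.])
FAR=RK+15*ex
def go(target, s):   # tip target -> offsets cm in tool axes
    Rt=R.from_rotvec(s["ee_rot"]); tip=s["ee_pos"]+25*Rt.as_matrix()[:,0]
    return Rt.inv().apply(target-tip)/10
E
python3 - <<'E'
from h import *; from rig import ctrl
s=ctrl.sense(); M=R.from_rotvec(s["ee_rot"]).as_matrix(); print(M.round(3))
print("yaw of tool y",np.arctan2(M[1,1],M[0,1])," ex yaw",yaw)
T=FAR.copy(); T[2]=150; print(FAR,go(T,s))
# turn to align tool y with warmer y (mod pi), downwards tool x
G=np.c_[[0,0,-1],ey,np.cross([0,0,-1],ey)]
for g in (G,np.c_[G[:,0],-G[:,1],-G[:,2]]): print(np.degrees((R.from_matrix(M).inv()*R.from_matrix(g)).as_rotvec()))
print(s["joint_pos"])
E
```

```text
[[-0.     0.409 -0.912]
 [ 0.001 -0.912 -0.409]
 [-1.    -0.001 -0.   ]]
yaw of tool y -1.1490112843311515  ex yaw -0.336
[549.86121602 -41.14570123  74.        ] [  8.1179437  -38.68992893 -48.47772717]
[-1.36582100e+02 -7.43937431e-02  2.70361286e-02]
[4.34178794e+01 2.15871535e-02 5.94001150e-02]
[-1.19558809e+00  4.80758851e-01  1.59680044e+00 -2.00183910e-05
  1.06511008e+00 -4.65670822e-02]
```

```bash
python3 -m handwheel '{"offset":[[0,-3,-4],[0,-6,-8],[0,-9,-12],[0,-12,-16],[0,-16,-20],[0,-20,-25],[0,-23,-29],[0,-26,-33]],"delta_rot":[[-6,0,0],[-12,0,0],[-18,0,0],[-24,0,0],[-30,0,0],[-36,0,0],[-42,0,0],[-46.6,0,0]]}' 1
python3 - <<'E'
from h import *; from rig import ctrl
s=ctrl.sense(); T=FAR.copy(); T[2]=200; print(go(T,s),s["joint_pos"],s["gripper_width"])
E
```

```text
t: 1.1
ee_pos: [461.3, -219.0, 256.3]
ee_rot: [1.45, 1.033, -1.45]
force: [0.9, -0.3, 0.2]
gripper_width: 0.001
[  3.12673881   2.57049254 -19.6972661 ] [-5.02551540e-01  2.86189439e-01  1.91134790e+00  2.65054998e-05
  9.44141795e-01 -1.70157054e-01] 0.000815299163561692
```

```bash
python3 -m handwheel '{"offset":[[0.5,0.6,-5],[1.5,1.3,-10],[2.5,2,-15],[3.1,2.6,-19],[3.1,2.6,-19.7],[3.1,2.6,-19.7]],"delta_rot":[[0,0,0],[0,0,0],[0,0,0],[0,0,0],[0,0,0],[0,0,0]]}'
python3 - <<'E'
from h import *; from rig import ctrl,capture
s=ctrl.sense(); T=FAR.copy(); T[2]=85; print(go(T,s),s["joint_pos"]); M=R.from_rotvec(s["ee_rot"]).as_matrix(); print(np.arctan2(M[1,1],M[0,1]),M[:,0], s["force"])
for n in ("wrist","scene","top"):
    c=capture(n); cv2.imwrite(f"pics/{n}1.png",c["img"][:,:,::-1])
    np.savez(n+"1.npz",**c)
E
```

```text
t: 1.85
ee_pos: [549.9, -43.1, 225.1]
ee_rot: [1.451, 1.032, -1.452]
force: [-0.6, 0.6, 0.7]
gripper_width: 0.002
[11.50990184 -0.0640191  -0.190328  ] [-1.33145589e-01  3.79473914e-01  1.85671025e+00 -2.06083732e-04
  9.06057930e-01  2.01654790e-01]
-0.3346732902729725 [-6.65214647e-04 -7.45549421e-05 -9.99999776e-01] [-0.58250618  0.5907844   0.72956779]
```

View pics/wrist1.png

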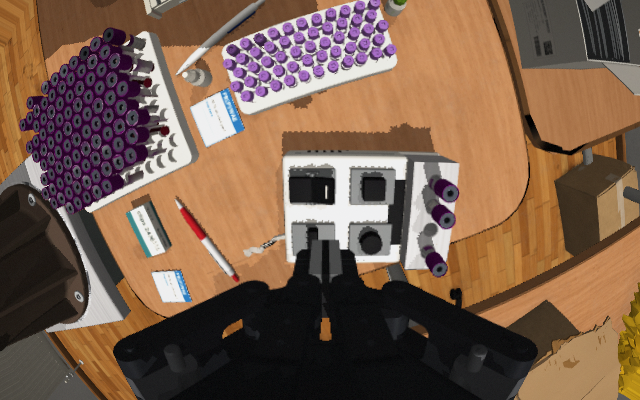

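View pics/scene1.png

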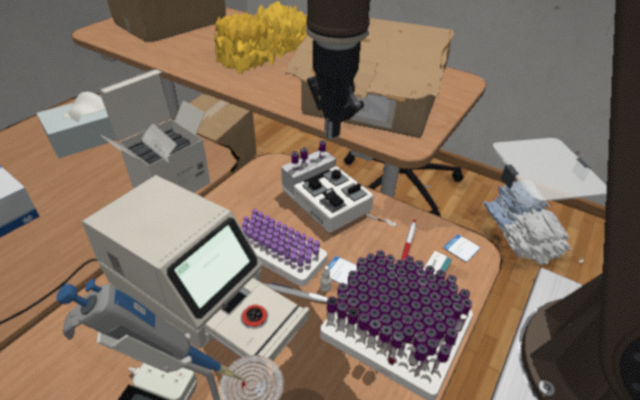

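The wrist view shows the rocker at (311,187) with its line at (326,190), square (374,187), round (370,240), and bar partly hidden at (313,236). I'll check these points, and how much the finger linkage clears the tubes.

```bash
python3 - <<'E'
from h import *; from rig import ctrl
s=ctrl.sense(); Rt=R.from_rotvec(s["ee_rot"]).as_matrix()
c=np.load("wrist1.npz"); K=c["camera_matrix"]; m=c["mount"]; print(K.round(1).tolist())
def d3(u,v):
    x=(u-K[0,2])/K[0,0]; y=(v-K[1,2])/K[1,1]; r=np.hypot(x,y)+1e-12
    return np.stack([np.sin(r)*x/r,np.sin(r)*y/r,np.cos(r)],-1)
def hit(u,v,z):
    d=Rt@m[:3,:3]@d3(u,v); o=Rt@m[:3,3]+s["ee_pos"]; return o+d*(z-o[2])/d[2]
g=cv2.cvtColor(c["img"],cv2.COLOR_RGB2GRAY)
for nm,(x0,y0,x1,y1),z in (("sq",(362,175,388,200),67),("rd",(358,228,384,252),67)):
    M=cv2.moments(((g[y0:y1,x0:x1]<40)*255).astype(np.uint8),True); u=M["m10"]/M["m00"]+x0; v=M["m01"]/M["m00"]+y0
    print(nm,u,v,M["m00"],hit(u,v,z).round(1))
print("line",hit(326,189,76).round(1), "FAR",FAR)
u,v=np.meshgrid(np.arange(640),np.arange(400)); D=c["depth"]; r=d3(u,v); p=r/r[...,2:]*D[...,None]
p=p@m[:3,:3].T+m[:3,3]; ok=(D>0)&(p[...,0]<40)&(v>230)
for a in range(-110,30,10):
    k=ok&(p[...,0]>=a)&(p[...,0]<a+10)
    if k.sum()>5: print("tool x",a,"y",np.percentile(p[k][:,1],[1,99]).round(0),"z",np.percentile(p[k][:,2],[1,99]).round(0),k.sum())
E
```

```text
[[309.7, 0.0, 325.1], [0.0, 309.7, 199.7], [0.0, 0.0, 1.0]]
sq 373.08610567514677 187.97455968688845 511.0 [591.6 -57.7  67. ]
rd 370.33425414364643 241.53591160220995 362.0 [ 573.7 -108.6   67. ]
line [551.  -42.1  76. ] FAR [549.86121602 -41.14570123  74.        ]
tool x -80 y [-49.  48.] z [-20.  -3.] 5457
tool x -70 y [-59.  58.] z [-19.   2.] 11631
tool x -60 y [-56.  56.] z [-17.   6.] 7711
tool x -50 y [-50.  49.] z [-17.   8.] 6347
tool x -40 y [-42.  42.] z [-16.   9.] 4371
tool x -30 y [-36.  35.] z [-13.   9.] 3829
tool x -20 y [-24.  24.] z [-13.  11.] 1248
tool x -10 y [-14.  13.] z [-11.  -5.] 553
tool x 0 y [-14.  13.] z [-11.  -5.] 610
tool x 10 y [-14.  13.] z [-11.  -5.] 494
tool x 20 y [-8. 11.] z [-10.  -6.] 50
```

Wrist and top agree to within 1–2 mm. At tube-top height the linkage half-width is about 24 mm, against about 47 mm to the tubes, so it clears. Now down to the rocker.

```bash
python3 -m handwheel '{"offset":[[4,0,-0.1],[8,0,-0.2],[11,0,-0.2],[11.5,0,-0.2],[11.5,0,-0.2]],"delta_rot":[[0,0,0],[0,0,0],[0,0,0],[0,0,0],[0,0,0]]}'
python3 - <<'E'
from h import *; from rig import ctrl
s=ctrl.sense(); T=FAR.copy(); T[2]=67; print(go(T,s))
E
```

```text
t: 2.62
ee_pos: [551.1, -42.0, 110.9]
ee_rot: [1.453, 1.031, -1.452]
force: [0.4, 0.5, 1.2]
gripper_width: -0.001
[ 1.89436321 -0.14178681 -0.03682779]
```

```bash
python3 -m handwheel '{"offset":[[0.5,0,0],[0.8,0,0],[1.1,0,0],[1.4,0,0],[1.7,0,0],[1.9,0,0],[1.9,0,0]],"delta_rot":[[0,0,0],[0,0,0],[0,0,0],[0,0,0],[0,0,0],[0,0,0],[0,0,0]]}'
```

```text
t: 3.5
ee_pos: [551.3, -41.4, 92.8]
ee_rot: [1.453, 1.03, -1.451]
force: [-6.3, 0.5, 36.3]
gripper_width: -0.003
```

There's a firm stop at tip height 67.8 mm, where the "on" state should be 68 mm. Lifting to look.

```bash
python3 -m handwheel '{"offset":[[-2,0,0],[-4,0,0],[-4,0,0]],"delta_rot":[[0,0,0],[0,0,0],[0,0,0]]}'
python3 - <<'E'
from h import *; from rig import ctrl,capture
s=ctrl.sense(); T=SQ.copy()+[0.5,-1,0]; T[2]=100; print(go(T,s),s["ee_pos"])
c=capture("wrist"); cv2.imwrite("pics/w2.png",cv2.resize(c["img"][120:320,220:520,::-1],None,fx=2.6,fy=2.6))
c=capture("scene"); cv2.imwrite("pics/s2.png",cv2.resize(c["img"][135:235,275:385,::-1],None,fx=5,fy=5))
E
```

```text
t: 3.88
ee_pos: [551.3, -41.4, 132.1]
ee_rot: [1.453, 1.03, -1.451]
force: [-0.6, -0.4, 0.1]
gripper_width: -0.001
[0.7199684  4.24878056 0.11666854] [551.31834768 -41.39871217 132.13667182]
```

View pics/w2.png

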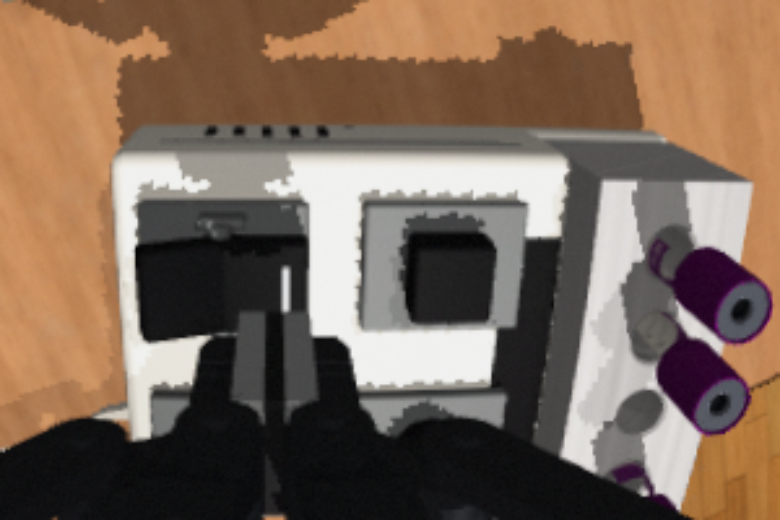

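View pics/s2.png

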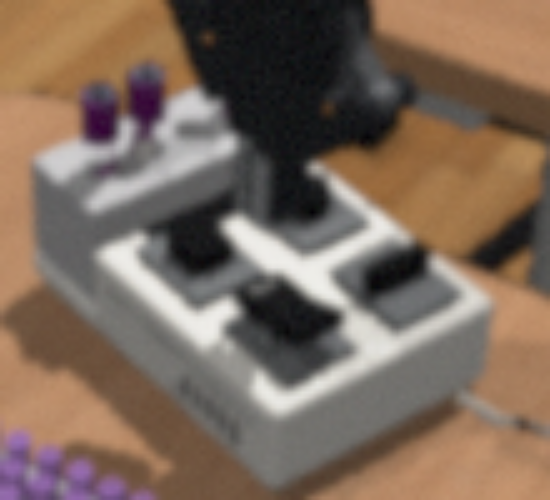

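The rocker is over: in the wrist crop (290,270) the far half is level and the near half (170,290) is raised. The scene crop agrees at (300,300). Next, the square key.

```bash
python3 -m handwheel '{"offset":[[0,2.1,0.1],[0,4.2,0.1],[0.7,4.2,0.1],[0.7,4.2,0.1]],"delta_rot":[[0,0,0],[0,0,0],[0,0,0],[0,0,0]]}'
python3 - <<'E'
from h import *; from rig import ctrl
s=ctrl.sense(); T=SQ.copy()+[0.5,-1,0]; T[2]=62; print(go(T,s))
E
```

```text
t: 4.47
ee_pos: [588.5, -55.8, 122.7]
ee_rot: [1.451, 1.034, -1.455]
force: [-0.1, -1.0, 0.1]
gripper_width: 0.002
[ 3.56887152  0.29206691 -0.0248333 ]
```

```bash
python3 -m handwheel '{"offset":[[0,0,0],[0,0,0]],"delta_rot":[[0,0,0],[0,0,0]]}'
python3 - <<'E'
from h import *; from rig import ctrl
s=ctrl.sense(); T=SQ.copy()+[0.5,-1,0]; T[2]=62; print(go(T,s))
E
```

```text
t: 4.72
ee_pos: [589.8, -55.9, 124.4]
ee_rot: [1.452, 1.032, -1.452]
force: [0.0, -0.3, 0.5]
gripper_width: -0.002
[3.73847941 0.14139434 0.00958619]
```

```bash
python3 -m handwheel '{"offset":[[1.5,0.1,0],[2.7,0.1,0],[3.1,0.1,0],[3.4,0.1,0],[3.6,0.1,0],[3.75,0.1,0],[3.75,0.1,0],[3.75,0.1,0]],"delta_rot":[[0,0,0],[0,0,0],[0,0,0],[0,0,0],[0,0,0],[0,0,0],[0,0,0],[0,0,0]]}'
```

```text
t: 5.72
ee_pos: [591.2, -56.5, 87.0]
ee_rot: [1.452, 1.031, -1.452]
force: [-2.5, -0.1, 5.6]
gripper_width: -0.002
```

```bash
python3 -m handwheel '{"offset":[[0.05,0,0],[0.05,0,0],[0.05,0,0]],"delta_rot":[[0,0,0],[0,0,0],[0,0,0]]}'
```

```text
t: 6.1
ee_pos: [591.2, -56.5, 87.0]
ee_rot: [1.452, 1.031, -1.452]
force: [-4.6, 0.6, 12.9]
gripper_width: 0.001
```

The force rose with no further travel, so the square key is on its firm stop at 62.0 mm. Lift and look before the round key.

```bash
python3 -m handwheel '{"offset":[[-2,0,0],[-3.8,0,0],[-3.8,0,0],[-3.8,0,0]],"delta_rot":[[0,0,0],[0,0,0],[0,0,0],[0,0,0]]}'
python3 - <<'E'
from h import *; from rig import ctrl,capture
s=ctrl.sense(); T=RD.copy()+[0.7,0,0]; T[2]=100; print(go(T,s),s["ee_pos"])
c=capture("wrist"); cv2.imwrite("pics/w3.png",cv2.resize(c["img"][120:320,200:500,::-1],None,fx=2.6,fy=2.6))
c=capture("scene"); cv2.imwrite("pics/s3.png",cv2.resize(c["img"][135:235,275:385,::-1],None,fx=5,fy=5))
E
```

```text
t: 6.6
ee_pos: [591.1, -56.5, 124.1]
ee_rot: [1.452, 1.031, -1.452]
force: [-0.2, 0.2, 0.2]
gripper_width: 0.001
[-8.59211624e-02 -2.25385243e-03  5.48918437e+00] [591.09835516 -56.47801398 124.14174779]
```

View pics/w3.png

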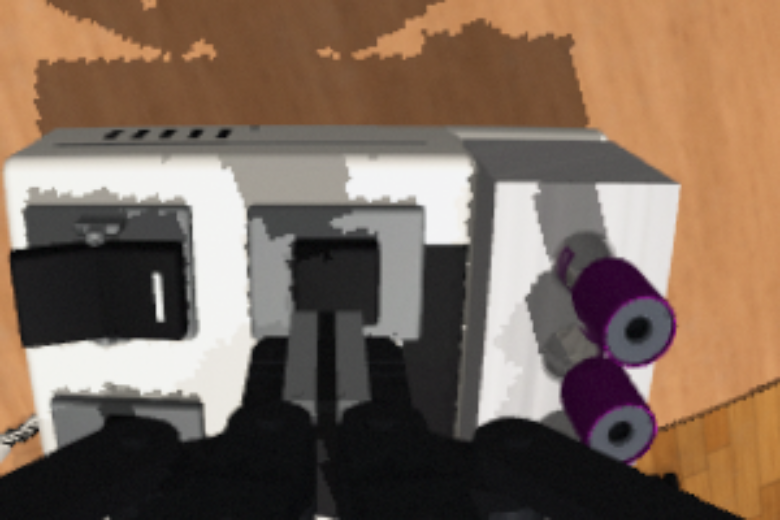

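View pics/s3.png

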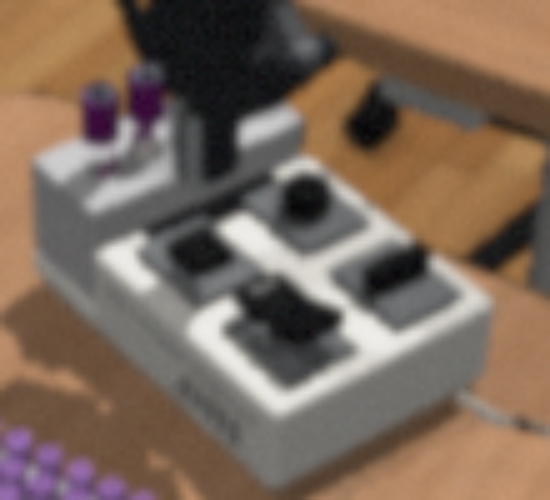

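The square key now sits low (scene crop 200,250), the rocker is still on, and the round key (303,195) is still up. On to the round key.

```bash
python3 -m handwheel '{"offset":[[0,0,2],[0,0,4],[0,0,5.5],[0,0,5.5],[0,0,5.5],[0,0,5.5]],"delta_rot":[[0,0,0],[0,0,0],[0,0,0],[0,0,0],[0,0,0],[0,0,0]]}'
python3 - <<'E'
from h import *; from rig import ctrl
s=ctrl.sense(); T=RD.copy()+[0.7,0,0]; T[2]=62; print(go(T,s))
E
```

```text
t: 7.45
ee_pos: [573.2, -108.0, 124.3]
ee_rot: [1.452, 1.031, -1.452]
force: [-0.4, -0.0, -0.2]
gripper_width: 0.002
[ 3.73230047 -0.00814326  0.03444768]
```

```bash
python3 -m handwheel '{"offset":[[1.5,0,0],[2.7,0,0],[3.1,0,0],[3.4,0,0],[3.65,0,0],[3.8,0,0],[3.8,0,0],[3.8,0,0]],"delta_rot":[[0,0,0],[0,0,0],[0,0,0],[0,0,0],[0,0,0],[0,0,0],[0,0,0],[0,0,0]]}'
```

```text
t: 8.45
ee_pos: [572.9, -108.4, 86.8]
ee_rot: [1.452, 1.031, -1.452]
force: [-3.6, 2.6, 10.0]
gripper_width: -0.002
```

```bash
python3 -m handwheel '{"offset":[[0.05,0,0],[0.05,0,0]],"delta_rot":[[0,0,0],[0,0,0]]}'
python3 -m handwheel '{"offset":[[-2,0,0],[-5,0,0],[-10,0,0],[-14,0,0],[-14,0,0],[-14,0,0]],"delta_rot":[[0,0,0],[0,0,0],[0,0,0],[0,0,0],[0,0,0],[0,0,0]]}'
python3 - <<'E'
from h import *; from rig import ctrl,capture
c=capture("scene"); cv2.imwrite("pics/s4.png",cv2.resize(c["img"][105:285,275:495,::-1],None,fx=3.2,fy=3.2))
c=capture("wrist"); cv2.imwrite("pics/w4.png",c["img"][:,:,::-1])
E
```

```text
t: 8.7
ee_pos: [573.0, -108.4, 86.7]
ee_rot: [1.452, 1.031, -1.452]
force: [-6.1, 2.7, 16.0]
gripper_width: 0.001
t: 9.45
ee_pos: [572.9, -108.4, 225.5]
ee_rot: [1.452, 1.031, -1.452]
force: [-0.1, -0.3, -0.4]
gripper_width: -0.003
```

View pics/s4.png

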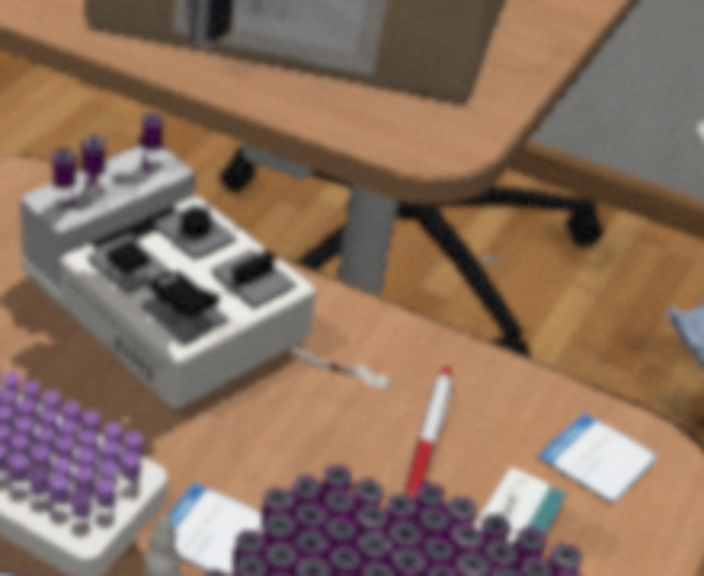

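View pics/w4.png

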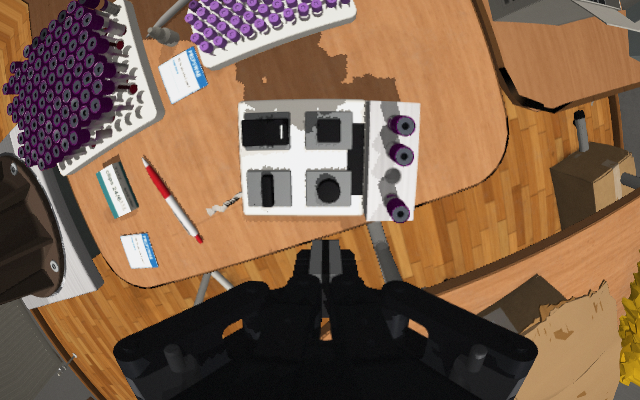

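The scene crop shows the round key up again (195,222), square in (127,256), rocker on (180,292) and bar up (250,268). The three tubes are standing, and the pen and sachets look undisturbed in the wrist view. The arm is clear, so I'm handing in.

```bash
python3 -c "
from rig import ctrl
print(ctrl.close_job(), ctrl.sense()['t'])"
```

```text
the job is handed in; nothing more can be done
the job is handed in; nothing more can be done
```

I started the tube warmer in the required order, pressing with the shut gripper pointing down, and handed the job in about 9.5 s after the start. No verdict was reported.

| Control | Where it stopped (fingertip height) | Expected | Force at the stop |
|---|---|---|---|
| Rocker, tube-side end | 67.8 mm | 68 mm when on | 36 N |
| Square key | 62.0 mm | 62 mm when down | 13 N |
| Round key, then released | 61.7 mm | 62 mm when down | 16 N |

- **Last pictures:** the rocker is on, the square key is in, and the round and bar keys are up. The tubes, pen and sachets look undisturbed, and the arm is well clear with about zero force.
- **Not measured:** I judged the bystanders by eye rather than measuring their positions at the end. The vial was well away from the motion and only partly visible in the last views.
- **Agreement:** the top and wrist cameras agreed on key positions to about 2 mm, and no check failed.

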